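# Put away the porcelain painter's things

### The arm

A 6-joint arm with a two-finger parallel gripper is mounted at the origin on the work surface. World frame = base frame: x ahead of the robot, y to its left, z up, the work surface at z = 0. Lengths are in mm, angles in rad, forces in N, time in s.
With the tool pointing down it reaches from about 375 to 900 mm from the base axis. Payload 3.1 kg.
Tool frame: the origin (TCP) lies between the finger pads; the fingertips stand manip.finger_overhang ahead of it and the grasp point (between the pads) lies 11 mm behind it (manip.finger_overhang is the distance from the TCP to the fingertips, in mm); z points along the fingers, y is the line along which they close (so a half turn about z gives the same grasp; the last joint's range is limited). The gripper opens to 87 mm and grips with 3 to 60 N. Pads are 19 mm wide; open, the fingers measure 117 mm over their backs; the gripper's body (75 mm by 190 mm) begins 51 mm behind the grasp point.
Start: joints at [0.977, 0.527, 1.433, -0, 1.181, -0.178], TCP at [252.409, 571.74, 230.548] pointing down, gripper open.
Joint ranges: [-3.08, 3.08], [-0.75, 2.2], [0.22, 2.44], [-1.43, 4.57], [0, 2.65], [-2.85, 2.85]. Speed limits (rad/s): [2.79, 2.79, 3.14, 3.14, 3.14, 3.14].

### API

Orientations are given as a unit quaternion [x, y, z, w].
In Python, from plant import manip gives the robot as it stands. Calls block until the motion is done:
- manip.move_to(position, orientation): joint-space move of the TCP to a pose.
- manip.servo_line(position, attitude=None, vel=150, contact_N=None): straight line of the TCP; attitude=None keeps the orientation; vel is the mean speed in mm/s. With contact_N (N) it stops when the force on the tool has changed by that much, and returns True; else False.
- manip.set_joints(angles): joint-space move.
- manip.gripper_to(opening, grip_force=None): finger opening in mm; grip_force is the grip in N (None keeps the last); returns when the fingers have stopped.
- manip.pause(seconds).
- manip.ik(position, orientation): joint angles nearest the present ones, or None.
- manip.grab_frame(name): name is "scene" or "top"; returns a dict with "frame" (420x560x3 uint8, red, green, blue), "fx", "fy", "cx", "cy" (pixels), "T" (4x4, takes a point from camera to world coordinates). Camera axes: x right, y down, z forward; pixel columns grow to the right and rows downward; lengths in mm; the calibration is good to about 2 mm. A picture is of the moment at which its call begins. There is no depth.
A pose or a line that the arm cannot do raises manip.MotionError and nothing moves.
- manip.close_job(): hands the job in; it is judged then, once.
Readings, each from a call of its own:
- manip.read_time_s(): time.
- manip.read_q(): joint angles.
- manip.read_qvel(): joint speeds.
- manip.read_joint_efforts(): joint torques, N m.
- manip.read_position(): TCP position.
- manip.read_ee_rot(): TCP orientation.
- manip.read_force(): force on the tool from outside, world axes, zero at the start.
- manip.read_ft_torque(): the same for the moment, N m.
- manip.read_gripper_width(): finger opening in mm.
- manip.read_gripper_force(): force on a finger pad.
Only numpy, scipy, OpenCV 4.12 (cv2) and the standard library are available. Lean on these libraries where they do the work, as an engineer would, in place of code of your own. Each camera call takes 0.05 s, during which the arm holds its last target. There are 200 camera calls.

### The job

Tidy the porcelain painter's desk: stand the painted cup in the middle of the square firing slab, the bare cup in the middle of the round wooden bat, the blue and the red colour jar each in the tray of its own colour, and the jade seal in the middle of its box. Everything ends upright and released, and the two cups are porcelain: lower them gently, never drop, bang or topple them.

Things in the scene. Friction and masses are not known exactly. Their poses are not given: they have to be found in the camera images.
- cup_painted: Painted cup: white porcelain, no handle, with cobalt-blue rings round its side and a blue rim; open top up. Straight-sided, 54 mm outside diameter (foot 44 mm), 55 mm tall, wall 4 mm, 77 to 154 g. Loose. Origin: centre of its underside; z is up. Yaw is meaningless.
- cup_bare: Bare cup: the same shape and size as the painted cup (54 mm diameter, 55 mm tall, wall 4 mm, 70 to 140 g) but unpainted, plain matt tan biscuit ware all over. Loose. Origin: centre of its underside; z is up. Yaw is meaningless.
- jar_blue: Colour jar with a blue lid: closed upright cylinder, 40 mm diameter, 56 mm tall in all; lower 40 mm white, top 16 mm the blue lid, both of the same diameter. 63 to 126 g. Loose. Origin: centre of its underside; z is up. Yaw is meaningless.
- jar_red: Colour jar with a red lid: closed upright cylinder, 40 mm diameter, 56 mm tall in all; lower 40 mm white, top 16 mm the red lid, both of the same diameter. 63 to 126 g. Loose. Origin: centre of its underside; z is up. Yaw is meaningless.
- seal: Name seal of green jade: upright square block 26 x 26 mm, 45 mm tall, with a round knob (20 mm) on it up to 59 mm. 70 to 140 g. Loose. Origin: centre of its underside; z is up. x and y are square to its side faces.
- slab: Firing slab for the painted cup: square cream fireclay slab, 90 x 90 mm, 15 mm thick, flat top with four small dark marks in the corners. Fixed. Origin: centre of its underside, its top is 15 mm above; x and y along its sides.
- bat: Bat for the bare cup: round pale wooden disc, 92 mm diameter, 12 mm thick, flat top. Fixed. Origin: centre of its underside, its top is 12 mm above.
- tray_blue: Blue tray for the blue jar: square shallow open tray, blue all over, 70 x 70 mm outside, 60 x 60 mm inside, walls 12 mm high, floor 5 mm thick. Fixed. Origin: centre of its underside; x and y along its sides.
- tray_red: Red tray for the red jar: square shallow open tray, red all over, 70 x 70 mm outside, 60 x 60 mm inside, walls 12 mm high, floor 5 mm thick. Fixed. Origin: centre of its underside; x and y along its sides.
- seal_box: Box for the seal: shallow open dark wooden box with a golden lining, 60 x 60 mm outside, 48 x 48 mm inside, walls 14 mm high, floor 6 mm thick. Fixed. Origin: centre of its underside; x and y along its sides. Small low clutter (an ink stick, a mixing dish, a stone and a brush rest, under 16 mm tall) lies between the things.
Not all that is in view belongs to the job. What is shaped like the cup_bare but yellow is not meant.

How it is judged (in metres and radians):
At the end, for the whole second after the job is handed in: Painted cup on the slab, bare cup on the bat, blue jar in the blue tray, red jar in the red tray, seal in its box: each within 15 mm of the centre of its place, standing on its surface or floor (height within 4 mm), upright within 7 degrees, released and at rest (horizontal distance between cup_painted and slab below 0.015 m and z of cup_painted in the frame of slab between 0.011 and 0.019 m and angle between each of cup_painted, cup_bare, jar_blue, jar_red, seal's own z axis and vertical below 0.12 rad and linear speed of each of cup_painted, cup_bare, jar_blue, jar_red, seal below 0.02 m/s and angular speed of each of cup_painted, cup_bare, jar_blue, jar_red, seal below 0.2 rad/s and horizontal distance between cup_bare and bat below 0.015 m and z of cup_bare in the frame of bat between 0.008 and 0.016 m and horizontal distance between jar_blue and tray_blue below 0.015 m and z of jar_blue in the frame of tray_blue between 0.001 and 0.009 m and horizontal distance between jar_red and tray_red below 0.015 m and z of jar_red in the frame of tray_red between 0.001 and 0.009 m and horizontal distance between seal and seal_box below 0.015 m and z of seal in the frame of seal_box between 0.002 and 0.01 m); the robot touches nothing.
It fails at once if a cup is pressed or banged down hard (more than 40 N between it and its place or the desk) (contact force between any of cup_painted, cup_bare and slab above 40 N or contact force between any of cup_painted, cup_bare and bat above 40 N or contact force between any of cup_painted, cup_bare and table above 40 N).
It fails at once if a cup is dropped (falls faster than 0.5 m/s, that is more than 13 mm, free of the fingers) ((contact force between the fingers and cup_painted below 0.02 N and linear speed of cup_painted above 0.5 m/s) or (contact force between the fingers and cup_bare below 0.02 N and linear speed of cup_bare above 0.5 m/s)).
It fails at once if a cup is toppled (angle between any of cup_painted, cup_bare's own z axis and vertical above 1 rad).
It also fails if it takes over 122 s, if anything falls off the work surface, if the arm or the gripper's body presses on something with over 40 N, if the wrist force passes 120 N, or if a joint passes its speed limit or range.

## Working session

There is one attempt and no reset: what is moved stays moved. The work goes in short steps, each a Python script; the robot and the scene stay as the last script left them, time stands still between calls to the robot, and variables do not carry over. Pictures are saved under pics/ and viewed, at most 14 in all, crops included, and the job is handed in when it is done.

```bash
mkdir -p pics; ls; python3 - <<'E'
from plant import manip
import cv2,numpy as np,pickle
fs={}
for n in("top","scene"):
    f=manip.grab_frame(n);fs[n]=f;cv2.imwrite(f"pics/{n}0.png",cv2.cvtColor(f["frame"],cv2.COLOR_RGB2BGR))
    print(n,f["fx"],f["fy"],f["cx"],f["cy"],np.round(f["T"],3).tolist())
pickle.dump(fs,open("f0.pkl","wb"))
print(manip.finger_overhang,manip.read_ee_rot(),manip.read_time_s())
E
```

```text
pics
top 445.4653747567958 445.4653747567958 281.9438903498406 205.46641624655572 [[0.016, -0.999, 0.048, 491.894], [-1.0, -0.015, 0.02, -16.154], [-0.019, -0.048, -0.999, 1047.946], [0.0, 0.0, 0.0, 1.0]]
scene 428.7023609278513 428.7023609278513 276.9759946797591 203.1825263328261 [[-0.832, 0.347, -0.433, 905.499], [0.555, 0.52, -0.649, 578.336], [0.0, -0.78, -0.625, 594.986], [0.0, 0.0, 0.0, 1.0]]
8.0 [ 2.06395941e-01  9.78468096e-01 -8.80236627e-04 -3.56026355e-04] 0.1
```

View pics/top0.png

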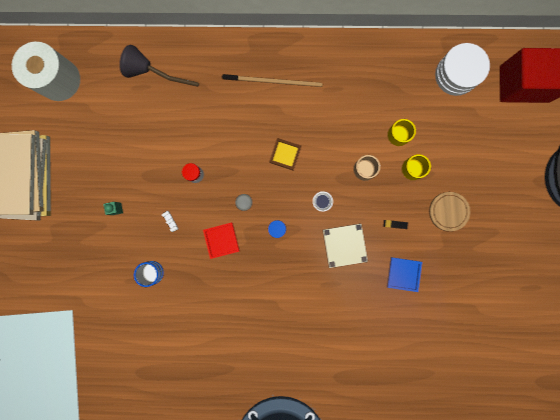

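View pics/scene0.png

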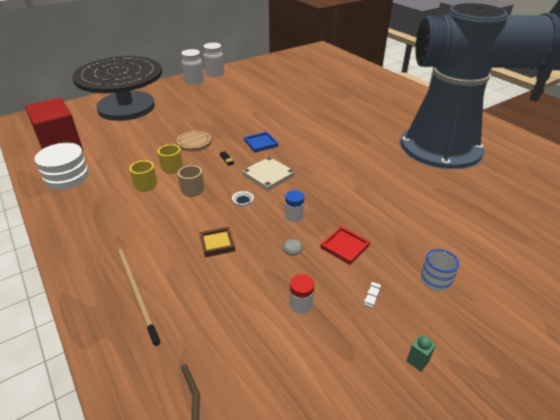

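The top view shows the painted cup at (148,273), seal (110,208), red jar (191,172), blue jar (277,229) and bare cup (368,167). The places are the slab at (345,246), bat (450,212), blue tray (404,274), red tray (222,240) and box (285,154). The two yellow cups at (403,131) and (418,167) are decoys. The scene view agrees with this.

```bash
cat > vis.py <<'E'
import cv2,numpy as np
def ray(f,u,v,z):
    T=np.array(f["T"]);d=T[:3,:3]@np.array([(u-f["cx"])/f["fx"],(v-f["cy"])/f["fy"],1.])
    return (T[:3,3]+d*(z-T[2,3])/d[2])[:2]
# name: hsv lo, hi  (OpenCV H 0..180)
COL=dict(red=[((0,150,60),(4,255,255)),((174,150,60),(180,255,255))],blue=[((105,120,40),(128,255,255))],
 green=[((60,60,15),(95,255,255))],gold=[((22,150,120),(30,255,255))])
def mask(f,c):
    h=cv2.cvtColor(f["frame"],cv2.COLOR_RGB2HSV)
    return sum(cv2.inRange(h,np.array(a),np.array(b)) for a,b in COL[c])
def blob(m,uv,r):
    """convex hull of mask pixels within r of uv -> hull, centroid"""
    w=np.zeros_like(m);cv2.circle(w,uv,r,255,-1)
    p=cv2.findNonZero(cv2.bitwise_and(m,w))
    if p is None: return None
    h=cv2.convexHull(p);M=cv2.moments(h)
    return h,(M["m10"]/M["m00"],M["m01"]/M["m00"]),len(p)
E
python3 - <<'E'
import pickle,cv2,numpy as np
from vis import *
fs=pickle.load(open("f0.pkl","rb"));t=fs["top"];s=fs["scene"]
hs=cv2.cvtColor(t["frame"],cv2.COLOR_RGB2HSV)
for n,(u,v) in dict(bare=(368,161),bareside=(361,175),wood=(340,180),bat=(450,205),batc=(455,220),slab=(345,246),gold=(285,154),boxrim=(274,150),seal=(110,208)).items(): print(n,hs[v,u])
for n,c,uv,r,z,fr in [("jar_red","red",(191,172),16,48,t),("jar_blue","blue",(277,229),16,48,t),("cup_painted","blue",(148,273),22,27,t),("seal","green",(110,208),16,28,t),
 ("tray_red","red",(222,240),30,8,t),("tray_blue","blue",(404,274),30,8,t),("box","gold",(285,154),25,6,t),
 ("S jar_red","red",(302,287),22,48,s),("S jar_blue","blue",(295,199),16,48,s),("S painted","blue",(440,268),28,27,s),("S seal","green",(421,352),26,28,s),("S tray_red","red",(345,245),32,6,s),("S tray_blue","blue",(261,142),25,6,s),("S box","gold",(217,241),22,6,s)]:
    h,c0,k=blob(mask(fr,c),uv,r)
    w=np.array([ray(fr,*p,z) for p in h[:,0]],np.float32);R=cv2.minAreaRect(w)
    print(n,k,np.round(c0,1),"xy",np.round(ray(fr,*c0,z)),"rect",np.round(R[1]),round(R[2]))
a=cv2.resize(cv2.cvtColor(s["frame"],cv2.COLOR_RGB2BGR)[325:380,395:450],None,fx=7,fy=7,interpolation=cv2.INTER_CUBIC)
b=cv2.resize(cv2.cvtColor(t["frame"],cv2.COLOR_RGB2BGR)[190:230,90:130],(385,385),interpolation=cv2.INTER_CUBIC)
cv2.imwrite("pics/seal.png",np.hstack([a,b]))
# light things by saturation/brightness difference to wood
for n,lo,hi,uv,r,z,fr in [("slab",(20,20,150),(40,120,255),(345,246),38,15,t),("S slab",(20,20,150),(40,120,255),(268,172),36,15,s)]:
    m=cv2.inRange(cv2.cvtColor(fr["frame"],cv2.COLOR_RGB2HSV),lo,hi);h,c0,k=blob(m,uv,r)
    R=cv2.minAreaRect(np.array([ray(fr,*p,z) for p in h[:,0]],np.float32));print(n,k,np.round(ray(fr,*c0,z)),R)
E
```

```text
bare [ 17 104 179]
bareside [ 17  93 219]
wood [ 13 171 143]
bat [ 17 125 178]
batc [ 16 124 177]
slab [ 27  39 228]
gold [ 24 214 232]
boxrim [ 13 171 100]
seal [ 73 119 116]
jar_red 249 [190.6 171.6] xy [613. 212.] rect [40. 37.] 64
jar_blue 237 [276.7 228.8] xy [487.  15.] rect [36. 38.] 1
cup_painted 184 [147.9 273.4] xy [380. 309.] rect [57. 65.] 2
seal 197 [112.7 208.1] xy [528. 395.] rect [29. 39.] 12
tray_red 897 [220.8 240.2] xy [458. 146.] rect [70. 70.] 15
tray_blue 922 [404.4 274.2] xy [ 387. -281.] rect [70. 70.] 83
box 393 [284.9 153.5] xy [664.  -0.] rect [48. 46.] 73
S jar_red 438 [301.6 285.1] xy [612. 213.] rect [47. 38.] 55
S jar_blue 232 [294.4 197.9] xy [487.  16.] rect [47. 36.] 55
S painted 161 [439.7 267.7] xy [373. 303.] rect [94. 55.] 30
S seal 564 [420.7 351.7] xy [531. 399.] rect [57. 27.] 22
S tray_red 1049 [344.8 244.3] xy [458. 148.] rect [79. 73.] 15
S tray_blue 402 [260.4 141.3] xy [ 387. -278.] rect [79. 70.] 84
S box 265 [216.4 240.1] xy [662.  -2.] rect [35. 43.] 72
slab 1371 [ 452. -142.] ((451.5498352050781, -142.283447265625), (87.97813415527344, 89.0224609375), 10.156550407409668)
S slab 695 [ 454. -136.] ((453.211181640625, -137.27565002441406), (88.15977478027344, 88.87886047363281), 8.766989707946777)
```

View pics/seal.png

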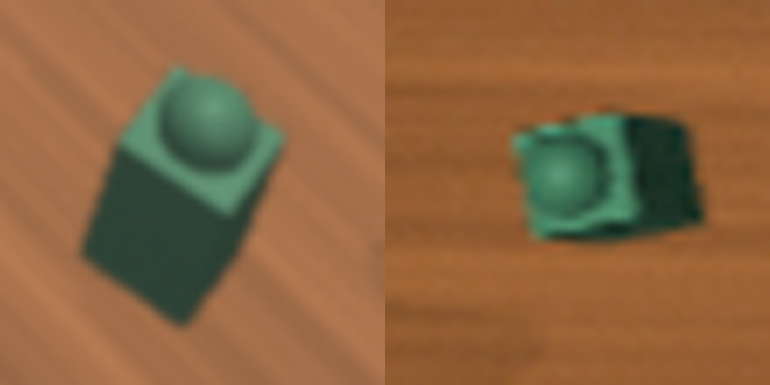

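The seal crop gives the top-face corners: scene crop (180,68), (120,142), (283,135), (228,215), and top crop (512,137), (617,112), (637,217), (535,238). The two views agree on positions to within a few mm and the sizes fit.

```bash
cat > act.py <<'E'
import numpy as np
from scipy.spatial.transform import Rotation as R
from plant import manip
def quat(a):
    y=np.array([np.cos(a),np.sin(a),0]);z=np.array([0,0,-1.]);return R.from_matrix(np.c_[np.cross(y,z),y,z]).as_quat()
def best(p,a):  # closing direction a or a+pi, least joint travel
    q=manip.read_q();c=[]
    for b in(a,a+np.pi):
        j=manip.ik(p,quat(b))
        if j is not None:c.append((np.abs(np.array(j)-q).max(),b))
    return quat(min(c)[1])
def go(x,y,z,o,vel):
    p=[float(x),float(y),float(z)]
    try: manip.servo_line(p,o,vel=vel)
    except manip.MotionError as e: print("line:",e); manip.move_to(p,o)
H=36;UP=150
def pick(xy,a,grip,h=H):
    o=best([*xy,UP],a);manip.gripper_to(87);manip.move_to([*map(float,xy),UP],o)
    go(*xy,h-11,o,150);manip.gripper_to(0,grip)
    w=manip.read_gripper_width();go(*xy,h+40,o,80);go(*xy,UP,o,200)
    print("grip",round(w,1),round(manip.read_gripper_width(),1),round(manip.read_gripper_force(),1));return w
def place(xy,a,surf,width,h=H):
    o=best([*xy,UP],a);go(*xy,UP,o,250);z=h-11+surf
    go(*xy,z+12,o,120)
    hit=manip.servo_line([*map(float,xy),float(z-2)],o,vel=15,contact_N=3)
    print("contact",hit,"z over nominal",round(manip.read_position()[2]-z,1),"F",np.round(manip.read_force(),1))
    manip.gripper_to(width+8);manip.gripper_to(87);go(*xy,UP,o,150);print("t",round(manip.read_time_s(),1))
E
python3 - <<'E'
import pickle,cv2,numpy as np
from vis import *; from act import *
fs=pickle.load(open("f0.pkl","rb"));t=fs["top"];s=fs["scene"]
for n,c in [("T",[ray(t,90+(u-385)/9.625-.5,190+v/9.625-.5,45) for u,v in[(512,137),(617,112),(637,217),(535,238)]]),
            ("S",[ray(s,395+u/7-.5,325+v/7-.5,45) for u,v in[(180,68),(283,135),(228,215),(120,142)]])]:
    c=np.array(c);e=np.roll(c,-1,0)-c;print("seal",n,c.mean(0).round(),np.linalg.norm(e,axis=1).round(),np.degrees(np.arctan2(e[:,1],e[:,0])).round()%90)
for n,uv,r,z,f in[("bare",(368,167),18,27,t),("bat",(450,212),28,10,t),("S bare",(191,181),22,27,s),("S bat",(194,141),24,10,s)]:
    h=cv2.cvtColor(f["frame"],cv2.COLOR_RGB2HSV);m=cv2.inRange(h,(5,20,60),(25,145,255))
    m=cv2.morphologyEx(m,cv2.MORPH_OPEN,np.ones((3,3),np.uint8));b=blob(m,uv,r)
    Rr=cv2.minAreaRect(np.array([ray(f,*p,z) for p in b[0][:,0]],np.float32));print(n,b[2],ray(f,*b[1],z).round(),np.round(Rr[1]))
# first move: red jar to its tray
a=np.radians(15)
w=pick((613,212),a,20);place((458,146.5),a,5,w)
E
```

```text
seal T [528. 396.] [26. 25. 25. 25.] [14. 13. 13. 15.]
seal S [529. 399.] [24. 25. 24. 25.] [13. 15. 13. 12.]
bare 539 [ 631. -189.] [56. 62.]
bat 1259 [ 534. -383.] [88. 90.]
S bare 1454 [ 629. -184.] [172.  97.]
S bat 1669 [ 535. -373.] [250. 127.]
grip 39.1 39.7 20.0
contact True z over nominal -0.1 F [-0.1  0.2  4.7]
t 10.3
```

```bash
python3 - <<'E'
from act import *; import cv2
r=np.radians
w=pick((528.5,397),r(13.5),20,h=30);place((663,-1),r(-17),6,w,h=30)
w=pick((487,15.5),r(83),20);place((387,-280),r(83),5,w)
f=manip.grab_frame("top");cv2.imwrite("pics/top1.png",cv2.cvtColor(f["frame"],cv2.COLOR_RGB2BGR))
E
```

```text
grip 26.1 25.8 20.0
contact True z over nominal -0.0 F [-0.4 -0.6  4.1]
t 21.2
grip 39.2 39.3 20.0
contact True z over nominal -0.0 F [0.1 0.5 5. ]
t 31.4
```

View pics/top1.png

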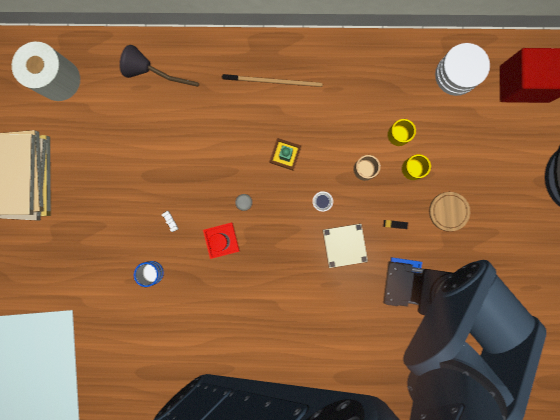

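The seal at (286,153) sits centred in its box and the red jar stands in the red tray at (221,240). The arm hides the blue tray. Next are the cups.

```bash
python3 - <<'E'
from act import *; import cv2,pickle
r=np.radians
w=pick((630,-188),r(45),20);place((534,-381),r(45),12,w)
w=pick((378.5,307.5),r(10),20);place((452.5,-140.5),r(10),15,w)
manip.set_joints([0.977,0.527,1.433,0,1.181,-0.178])
fs={n:manip.grab_frame(n) for n in("top","scene")};pickle.dump(fs,open("f1.pkl","wb"))
for n in fs: cv2.imwrite(f"pics/{n}2.png",cv2.cvtColor(fs[n]["frame"],cv2.COLOR_RGB2BGR))
print(manip.read_time_s())
E
```

```text
grip 52.1 52.6 20.6
contact True z over nominal 0.3 F [-0.1 -0.6  4.3]
t 40.5
grip 52.6 52.7 20.3
contact True z over nominal 0.3 F [-0.3  0.   5.1]
t 52.0
54.7333
```

View pics/top2.png

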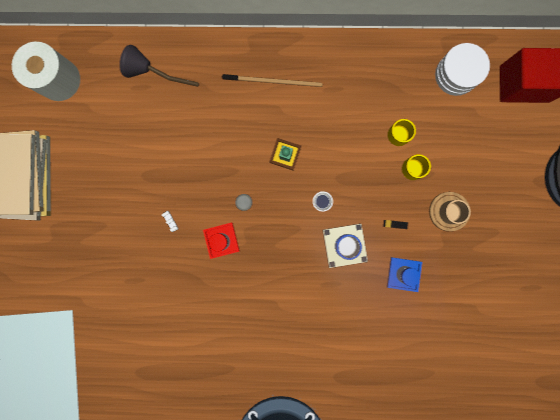

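View pics/scene2.png

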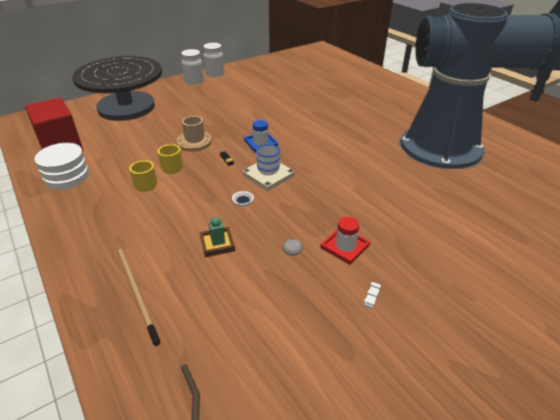

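All five objects stand upright in the middle of their places. In the top view the bare cup is at (456,211) on the bat at (450,212), where parallax predicts about 455. The painted cup is at (347,246) on the slab at (345,246), and the jars and seal are centred too.

```bash
python3 -c "
from plant import manip
print(manip.close_job())"
```

```text
the job is handed in; nothing more can be done
None
```

I handed the job in at about 55 s of the 122 s allowed, with both cups, both jars and the seal standing upright, centred and released in their places in the last pictures; no verdict came back.

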